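Get the potatoes on: clear the hob and set the inner knob

TASK

Clear the things left on the front cooking zone, standing each upright in the wooden tray, then set the saucepan of potatoes centrally on the front zone with its handle out to one side (left or right, not over the control or the stew) and put its lid on properly. Only then turn the front zone on, by the inner knob of the stacked control, to the same setting as the rear zone, so that the inner red pointer lines up with the ring's orange one. The stew is simmering: do not turn the outer ring, and leave the stew pot and the other things on the worktop alone.

Things in the scene. Friction and masses are not known exactly. Their poses are not given: they have to be found in the camera images.
- hob: two-zone hob let into the worktop: black glass 510 mm (its x) by 290 mm (its y), top face 6 mm above the worktop. Origin: centre of its underside, on the worktop. Its +x runs from the control at the front edge to the rear zone, z up. The cook's side is -x. It does not move
- front_zone (a point): centre of the front cooking zone on the glass (a printed grey circle of 160 mm diameter), 45 mm in front (-x) of the hob's centre, 6 mm above the worktop
- inner_knob (a joint): inner knob of the stacked control, sets the FRONT zone: 0 = off (starts there; red pointer towards the hob's +x, at the long tick), growing clockwise seen from above to 3.2 rad. Friction 0.04 N m, stays where it is left, no spring or detents. Vertical axis on the hob's middle line, 200 mm in front (-x) of the hob's centre
- ring_knob (a joint): angle of the outer ring of the same control, which sets the REAR zone: same zero, same direction, same scale as inner_knob, so that equal angles put the two pointers in line. It stands somewhere between 0.9 and 2.4 rad at the start. Friction 0.06 N m; it is not coupled to the inner knob
- inner_grip (a point): point on the control's axis, 48 mm above the worktop, at the height to grip the inner knob: an aluminium bar 40 mm long, 13 mm wide, its sides upright from 33 to 60 mm above the worktop, on a skirt of 39 mm diameter (28 to 33 mm). x axis along the bar towards its red pointer line, z up
- ring_pointer (a point): the orange pointer on the outer ring: on the ring's top face near its rim, 32 mm from the axis, 26 mm above the worktop. x axis points outward from the control's axis through the pointer, z up. The ring is a dark steel disc of 72 mm diameter, 7 to 26 mm above the worktop
- pepper_mill: dark wooden pepper mill, 115 mm tall, foot 52 mm in diameter, about 46 mm at 60 to 80 mm up. Origin: centre of its underside, z up. May be absent (as may the next three); these four start standing around the front zone
- spice_jar: amber spice jar with green cap, 50 mm diameter, 95 mm tall. Origin: centre of its underside, z up
- tin: red food tin, 62 mm diameter, 85 mm tall. Origin: centre of its underside, z up
- salt_pot: white ceramic salt pot with cork top, 60 mm diameter (cork 61 mm), 74 mm tall and a small wooden bead above to 86 mm. Origin: centre of its underside, z up
- tray: pale wooden serving tray beside the hob, outside 250 mm (its x) by 200 mm (its y), rim 28 mm high, wall 7 mm, floor 7 mm thick. Origin: centre of its underside, z up. It does not move
- pan: steel saucepan of potatoes: 140 mm diameter, wall 3.5 mm, rim 75 mm up. Origin: centre of its underside, z up. Handle along its own -x: black grip 18 mm wide, 14 mm high, 92 to 207 mm from the pan's axis, its middle 64 mm up (nearer the pan a steel neck). 0.4 to 0.65 kg, mass centred near the pan's axis. Starts on a 6 mm cork mat left of the hob, handle roughly towards the robot
- pan_lid: the pan's steel lid, 145 mm diameter. Origin: centre of the underside of its tapered plug (8 mm deep, 108 to 125 mm wide; the pan's mouth is 133 mm), z up. Flange 8 to 12 mm above the origin; on it a black cylindrical knob, 26 mm diameter, 12 to 38 mm above the origin. Seated on the pan, its origin is 67 mm above the pan's
- stew_pot: blue stew pot with lid standing on the rear zone: 180 mm diameter over the lid, 106 mm to the lid's rim, 134 mm to the top of its knob; two side handles reach 118 mm out to its left and right. Origin: centre of its underside. Already simmering: leave it
- oil_bottle: green oil bottle, 64 mm diameter, 220 mm tall, bystander behind the tray. Origin: centre of its underside. Not listed and not movable: a crock of spoons (235 mm tall, around x 0.81, y 0.32), a herb pot (200 mm tall, around x 0.80, y -0.48), a fruit bowl (144 mm tall, around x 0.22, y -0.52) and a flat chopping board far left
- mug: white mug, 78 mm diameter, 90 mm tall, handle to its +y, bystander at the robot's left. Origin: centre of its underside
- spatula: wooden-handled spatula, 240 mm long, lying along its x on the worktop left of the hob, bystander. Origin: centre of its underside

How it is judged (in metres and radians):
On the way, in this order (a step that is already met when the one before it is completed fails the run):
1. every item that was on the front zone stands upright in the tray, released (x of pepper_mill in the frame of tray between -0.115 and 0.115 m and y of pepper_mill in the frame of tray between -0.09 and 0.09 m and height (world z) of each of pepper_mill, spice_jar, tin, salt_pot below 0.016 m and angle between each of pepper_mill, spice_jar, tin, salt_pot's own z axis and vertical below 0.15 rad and linear speed of each of pepper_mill, spice_jar, tin, salt_pot below 0.03 m/s and contact force between each of pepper_mill, spice_jar, tin, salt_pot and the fingers below 0.2 N and x of spice_jar in the frame of tray between -0.115 and 0.115 m and y of spice_jar in the frame of tray between -0.09 and 0.09 m and x of tin in the frame of tray between -0.115 and 0.115 m and y of tin in the frame of tray between -0.09 and 0.09 m and x of salt_pot in the frame of tray between -0.115 and 0.115 m and y of salt_pot in the frame of tray between -0.09 and 0.09 m), for 0.2 s.
2. the saucepan stands on the front zone, handle to one side, with its lid on, released (horizontal distance between pan and front_zone below 0.03 m and height (world z) of pan between 0.003 and 0.014 m and angle between pan's own z axis and vertical below 0.06 rad and angle between the x axis of pan and the y axis of hob, either way round below 0.6 rad and linear speed of pan below 0.03 m/s and z of pan_lid in the frame of pan between 0.06 and 0.072 m and horizontal distance between pan_lid and pan below 0.01 m and angle between pan_lid's own z axis and vertical below 0.08 rad and contact force between each of pan_lid, pan and the fingers below 0.2 N), for 0.2 s.
3. the inner knob's pointer lines up with the ring's (angle between the x axis of inner_grip and the x axis of ring_pointer, either way round below 0.2 rad and value of joint inner_knob between 0.5 and 2.8 rad), for 0.2 s.
At the end, for the whole second after the job is handed in: Items upright (0.15 rad) on the tray floor; pan level on the front zone within 30 mm of its centre, handle within 0.6 rad of straight left or right of the hob; lid seated level within 10 mm of the pan axis; inner pointer within 0.2 rad of the ring pointer; all at rest (all of step 1 and all of step 2 and all of step 3); the robot touches nothing.
It fails at once if the outer ring of the control is turned by more than about 9 degrees (distance of ring_pointer from where it was at the start of the episode above 0.005 m).
It fails at once if the stew pot is pushed more than 3 cm (distance of stew_pot from where it was at the start of the episode above 0.03 m).
It fails at once if a bystander is moved by more than 4 cm or knocked over (distance of any of oil_bottle, mug, spatula from where it was at the start of the episode above 0.04 m or angle between any of oil_bottle, mug's own z axis and vertical above 0.4 rad).
Of pepper_mill, spice_jar, tin, salt_pot only 2 to 4 are there at a start; the rules pass over those that are not, and their reading is None.
At some moment in a run one of pan may be knocked a few centimetres aside while the robot is not near it.
It also fails if it takes over 210 s, if anything falls off the work surface, if the arm or the gripper's body presses on something with over 40 N, if the wrist force passes 120 N, or if a joint passes its speed limit or range.

ROBOT

A 6-joint arm with a two-finger parallel gripper is mounted at the origin on the work surface. World frame = base frame: x ahead of the robot, y to its left, z up, the work surface at z = 0. Lengths are in mm, angles in rad, forces in N, time in s.
With the tool pointing down it reaches from about 350 to 775 mm from the base axis. Payload 7.3 kg.
Tool frame: the origin (TCP) lies on the front face of the gripper's body, between the roots of the fingers; the fingertips stand 66 mm ahead of it and the grasp point (between the pads) lies 47 mm ahead of it (bot.tip_extent is the distance from the TCP to the fingertips, in mm); z points along the fingers, y is the line along which they close (so a half turn about z gives the same grasp; the last joint's range is limited). The gripper opens to 92 mm and grips with 3 to 60 N. Pads are 19 mm wide; open, the fingers measure 130 mm over their backs; the gripper's body (75 mm by 190 mm) begins 47 mm behind the grasp point.
Start: joints at [-0.146, 0.342, 1.524, -0, 1.275, -0.146], TCP at [525.013, 0.02, 292.241] pointing down, gripper open.
Joint ranges: [-2.53, 2.53], [-0.77, 2.02], [0.04, 2.7], [-1, 4.14], [0.28, 2.66], [-3.11, 3.11]. Speed limits (rad/s): [2.57, 2.57, 3.14, 3.14, 3.14, 3.14].

INTERFACE

Orientations are given as [roll, pitch, yaw] about the fixed x, y, z axes, in that order (R = Rz(yaw) Ry(pitch) Rx(roll)).
In Python, from plant import readout, viewer, order, bot gives the robot as it stands.
- The arm moves only by the shell command python3 -m creep 'ROWS'. ROWS is text: rows parted by semicolons, each of 7 numbers parted by spaces: the shift along the world's x, y, z in m, then the turn, a rotation vector about the world's x, y, z in rad, then the opening in per cent of the stroke, from 0 (shut) to 100 (fully open). A call has 1 to 8 rows; each row shifts and turns the commanded pose from where the row before left it; what a row does not reach is not made up. A row lasts 1/12 s, in which the tool goes at most 41.7 mm and 7.16 degrees, less where a joint would pass 70% of its speed; a pose out of reach is approached as far as the arm can. A call is refused whole if a number of a shift passes 0.0417 or a number of a turn 0.125, either way. A call with a gripper value outside its range is refused whole. The fingers move at their own pace and stop on an object; the grip force is fixed at half the most. Time passes only in rows, so rows that do not move let the fingers close. It gives the time, the measured TCP pose, the force, the opening and the grip force at its end, in the units of the state.
- readout.get_obs(): the state, without advancing time (a new reading comes with each control period).
- viewer.capture(name): name is "scene" or "side" or "wrist"; returns the picture (400x640x3 uint8, red, green, blue); there is no depth.
- viewer.camera_info(name): a dict with "fx", "fy", "cx", "cy" (pixels), "origin" and "rotation" of the camera in the world. Camera axes: x right, y up, looking along -z (the intrinsics and any distortion apply to the point x, -y, -z); pixel columns grow to the right and rows downward; lengths in mm; the calibration is good to about 2 mm. The wrist camera is an equidistant fisheye: a pixel r from the principal point sees the ray r / f radians off the axis. A picture is of the moment at which its call begins: read the wrist's pose just before it. camera_info takes no time and is no camera call; for the wrist camera it gives the pose at the moment of the call.
- order.close_job(): hands the job in; it is judged then, once.
The state is a dict: "time": time; "joint_positions": joint angles; "dq": joint speeds; "tau": joint torques, N m; "tool_pos": TCP position; "tcp_rot": TCP orientation; "contact_force": force on the tool from outside, world axes, zero at the start; "moment": the same for the moment, N m; "grip_width": finger opening in mm; "finger_force": force on a finger pad.
Only numpy, scipy, OpenCV 4.12 (cv2) and the standard library are available. Lean on these libraries where they do the work, as an engineer would, in place of code of your own. Each camera call takes 0.05 s, during which the arm holds its last target. There are 200 camera calls.

## Working session

There is one attempt and no reset: what is moved stays moved. The work goes in short steps, Python scripts to look and compute and a shell command to move; the robot and the scene stay as the last step left them, time stands still between calls to the robot, and variables do not carry over. Pictures are saved under pics/ and viewed, at most 14 in all, crops included, and the job is handed in when it is done.

```bash
ls; mkdir -p pics
cat > h.py <<'E'
import numpy as np,cv2
from plant import readout,viewer,order,bot
def shot(n,f,crop=None,s=1):
    im=viewer.capture(n)[:,:,::-1].copy(); cv2.imwrite('pics/raw_'+f+'.png',im)
    if crop: 
        a,b,c,d=crop; im=im[b:d,a:c]
    if s!=1: im=cv2.resize(im,None,fx=s,fy=s,interpolation=cv2.INTER_CUBIC)
    cv2.imwrite('pics/'+f+'.png',im)
def ray(ci,u,v,fish=False):
    x=(u-ci['cx'])/ci['fx'];y=(v-ci['cy'])/ci['fy']
    if fish:
        r=np.hypot(x,y); k=np.sin(r)/r if r>1e-9 else 1; d=np.array([x*k,-y*k,-np.cos(r)])
    else: d=np.array([x,-y,-1])
    return np.array(ci['rotation']).reshape(3,3)@d
def at(ci,u,v,z,fish=False):
    d=ray(ci,u,v,fish);o=np.array(ci['origin']);return (o+d*(z-o[2])/d[2]).round(1)
def proj(ci,P,fish=False):
    p=np.array(ci['rotation']).reshape(3,3).T@(np.array(P,float)-ci['origin']); x,y,z=p[0],-p[1],-p[2]
    if fish:
        r=np.hypot(x,y);t=np.arctan2(r,z);x,y=x/r*t,y/r*t
    else: x,y=x/z,y/z
    return np.array([ci['cx']+ci['fx']*x,ci['cy']+ci['fy']*y]).round(1)
E
python3 - <<'E'
from h import *
for n in ['scene','side','wrist']:
    print(n,viewer.camera_info(n)); shot(n,n+'0',s=1.25)
print(readout.get_obs())
E
```

```text
pics
scene {'fx': 454.82759662116143, 'fy': 454.82759662116143, 'cx': 320.8595076329471, 'cy': 200.96866752875303, 'origin': array([1586.8946576 , -284.56014768,  784.96638485]), 'rotation': array([0.98539811, 0.01455021, 1.24846786])}
side {'fx': 391.91856177091296, 'fy': 391.91856177091296, 'cx': 317.19019090173305, 'cy': 206.79452232760545, 'origin': array([ 456.58555282, -721.50032027,  818.35354587]), 'rotation': array([ 0.78362912,  0.01329919, -0.12042315])}
wrist {'fx': 309.70691628693146, 'fy': 309.70691628693146, 'cx': 324.65299368459523, 'cy': 202.61436073788448, 'origin': array([525.18220339,  78.83068454, 383.99975937]), 'rotation': array([-0.29623037,  0.00203976,  0.00078846])}
{'time': 0.15, 'joint_positions': array([-1.45979860e-01,  3.42548442e-01,  1.52476229e+00, -6.96205527e-06,
        1.27541157e+00, -1.46000008e-01]), 'dq': array([-0.00031127, -0.00342621, -0.00224033,  0.00177333, -0.00248387,
       -0.00104089]), 'tau': array([ 7.52666965e-04, -4.31470585e+01, -2.44352603e+01,  7.18239485e-02,
        5.38185902e-02, -1.32920518e-04]), 'tool_pos': array([5.24780109e+02, 6.34615193e-02, 2.91724289e+02]), 'tcp_rot': array([-3.14047405e+00, -1.57755961e-04,  1.57081842e+00]), 'contact_force': array([0.66667112, 0.55069783, 0.62882942]), 'moment': array([ 0.02497594, -0.00484708,  0.01114268]), 'finger_force': 0.0, 'grip_width': 91.78207634441992}
```

View pictures.

```bash
sed -i "s/^import numpy as np,cv2/import numpy as np,cv2\nfrom scipy.spatial.transform import Rotation as Ro/; s/np.array(ci\['rotation'\]).reshape(3,3)/Ro.from_euler('xyz',ci['rotation']).as_matrix()/" h.py; cat h.py | grep Ro
```

```text
from scipy.spatial.transform import Rotation as Ro
    return Ro.from_euler('xyz',ci['rotation']).as_matrix()@d
    p=Ro.from_euler('xyz',ci['rotation']).as_matrix().T@(np.array(P,float)-ci['origin']); x,y,z=p[0],-p[1],-p[2]
```

View pics/scene0.png

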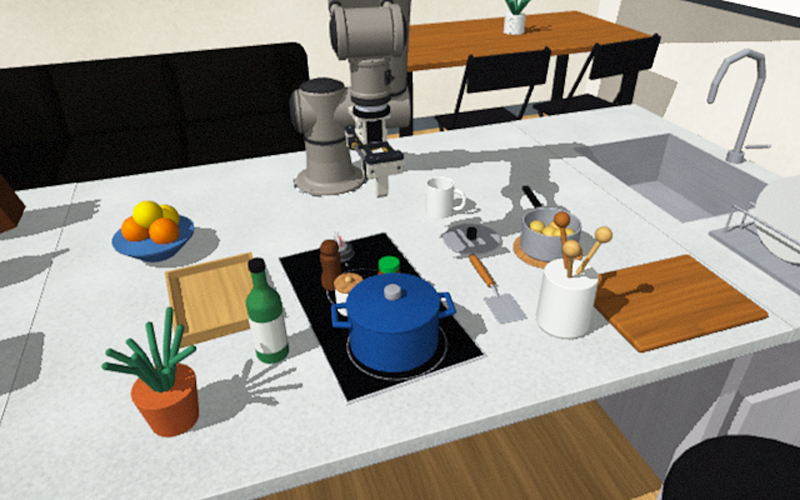

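View pics/side0.png

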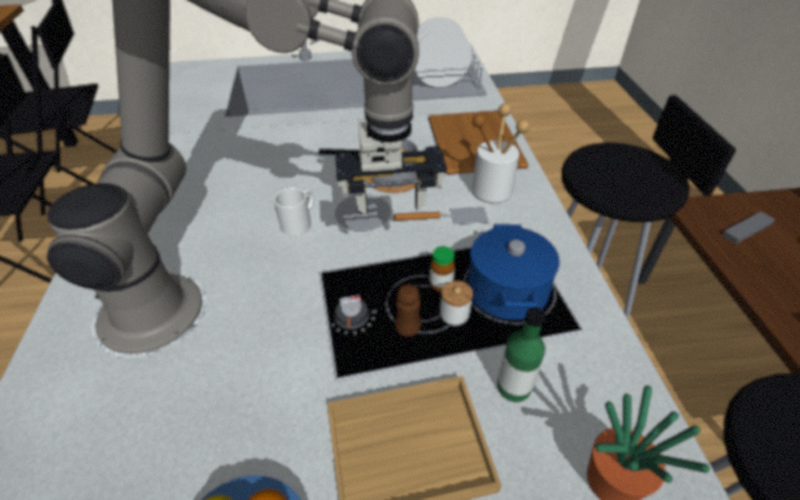

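View pics/wrist0.png

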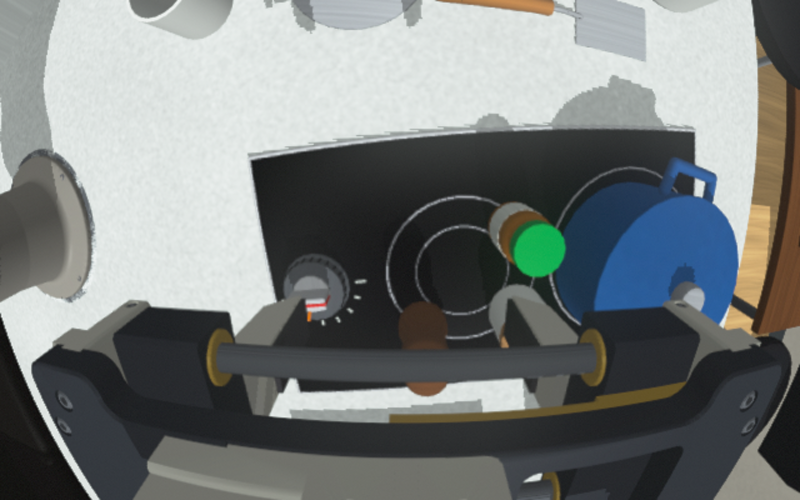

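Run:
```python
from h import *
S,D=[viewer.camera_info(n) for n in('scene','side')]
W=dict(D); W=viewer.camera_info('wrist')
def P(l,c,u,v,z,f=False): print(l,at(c,u/1.25,v/1.25,z,f))
P('hobFL s',D,322,272,6);P('FR s',D,337,369,6);P('RR s',D,578,330,6)
P('hobFL w',W,249,156,6,1);P('RL w',W,694,130,6,1);P('FR w',W,298,390,6,1)
P('scene hob FR',S,281,258,6);P('FL',S,386,234,6);P('RL',S,483,353,6);P('RR',S,348,402,6)
P('salt cork side',D,457,288,74);P('salt cork sc',S,349,279,74)
P('jar top side',D,443,255,95);P('jar sc',S,389,263,95);P('jar w',W,538,250,95,1)
P('mill top side',D,408,292,115);P('mill sc',S,329,245,115)
P('mill foot side',D,408,328,6)
for a in [(328,409),(463,380),(498,490)]:P('tray rim side',D,*a,28)
for a in [(166,268),(252,254),(187,342)]:P('tray rim scene',S,*a,28)
P('pan rim',S,551,221,81);P('handle end',S,526,188,70)
P('lid knob',S,472,231,38);P('lid side',D,363,210,12)
P('ctrl w',W,318,284,26,1);P('ctrl side',D,350,312,30);P('bottle',S,258,265,220);P('mug',S,438,184,90);P('mug side',D,293,197,90)
P('spat handle',S,474,258,8);P('spat blade',S,523,312,3)
P('stew knob',S,393,288,134);P('stew knob side',D,517,245,134)
P('orange w',W,308,317,26,1)
```

```text
hobFL s [369.2  62.9   6. ]
FR s [ 394.3 -197.9    6. ]
RR s [ 884.  -169.3    6. ]
hobFL w [364.2  67.2   6. ]
RL w [862.8 115.2   6. ]
FR w [ 391.  -214.1    6. ]
scene hob FR [ 397.9 -209.5    6. ]
FL [378.6  65.7   6. ]
RL [862.7 113.5   6. ]
RR [ 896.1 -165.1    6. ]
salt cork side [646.9 -83.7  74. ]
salt cork sc [629.9 -91.9  74. ]
jar top side [631.5  -7.4  95. ]
jar sc [630.8  -3.   95. ]
jar w [631.8  -6.5  95. ]
mill top side [ 542.4 -116.5  115. ]
mill sc [ 549.  -113.6  115. ]
mill foot side [ 542.3 -119.4    6. ]
tray rim side [ 377.5 -290.9   28. ]
tray rim side [ 623.4 -264.8   28. ]
tray rim side [ 635.5 -460.3   28. ]
tray rim scene [ 382.4 -471.8   28. ]
tray rim scene [ 390.5 -275.2   28. ]
tray rim scene [ 663.8 -429.8   28. ]
pan rim [573.3 425.4  81. ]
handle end [380.3 465.2  70. ]
lid knob [487.7 258.4  38. ]
lid side [478.  264.5  12. ]
ctrl w [435.8 -63.1  26. ]
ctrl side [427.4 -81.5  30. ]
bottle [ 732.8 -271.4  220. ]
mug [312.7 235.   90. ]
mug side [312.1 241.2  90. ]
spat handle [559.4 232.9   8. ]
spat blade [774.8 248.9   3. ]
stew knob [766.5 -36.6 134. ]
stew knob side [775.2 -37.6 134. ]
orange w [ 421.7 -100.8   26. ]
```

Run:
```python
import cv2
im=cv2.imread('pics/raw_scene0.png'); a=cv2.resize(im[130:330,120:480],None,fx=2.2,fy=2.2,interpolation=cv2.INTER_CUBIC)
cv2.imwrite('pics/c1.png',a)
```

```text
(no output)
```

View pics/c1.png

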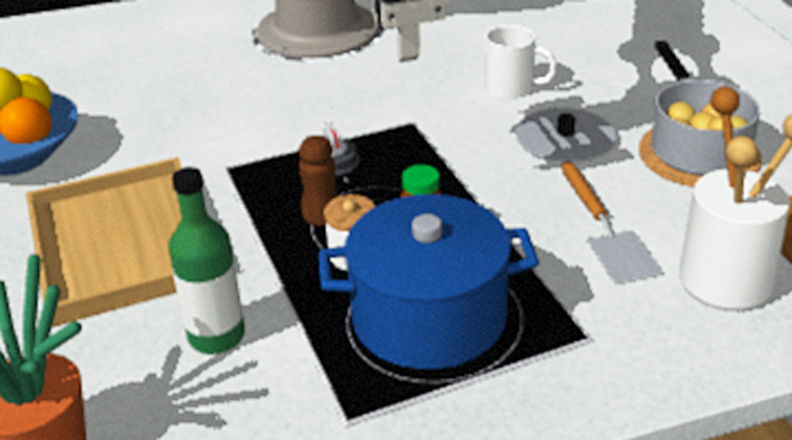

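Three items are present: pepper mill, salt pot and jar. There's no tin. The hob centre is about (630,-49) with yaw about 0.09. I'll move over the jar, closing diagonally so the fingers stay clear of the stew and the salt pot.

```bash
python3 -m creep '0.0151 -0.0008 -0.012 0 0 0.112 78;0.0151 -0.0008 -0.012 0 0 0.112 78;0.0151 -0.0008 -0.012 0 0 0.112 78;0.0151 -0.0008 -0.012 0 0 0.112 78;0.0151 -0.0008 -0.012 0 0 0.112 78;0.0151 -0.0008 -0.012 0 0 0.112 78;0.0151 -0.0008 -0.012 0 0 0.112 78;0 0 0 0 0 0 78'
python3 - <<'E'
from h import *
o=readout.get_obs();print(o['tool_pos'],o['tcp_rot'],o['joint_positions'],viewer.camera_info('wrist'))
shot('wrist','w1',s=1.25)
E
```

```text
time: 0.82
tool_pos: [631.4, -5.8, 204.8]
tcp_rot: [-3.139, -0.003, 2.359]
contact_force: [-1.6, 0.4, -0.0]
grip_width: 71.6
finger_force: 0.0
[631.39303441  -5.75186839 204.84631941] [-3.13937890e+00 -2.98673661e-03  2.35892818e+00] [-1.30425586e-01  6.10887718e-01  1.32842661e+00  5.72828446e-05
  1.20599565e+00 -9.18581284e-01] {'fx': 309.70691628693146, 'fy': 309.70691628693146, 'cx': 324.65299368459523, 'cy': 202.61436073788448, 'origin': array([575.96306721,  49.67444342, 297.44540209]), 'rotation': array([-0.29289891,  0.00282957,  0.78894895])}
```

View pics/w1.png

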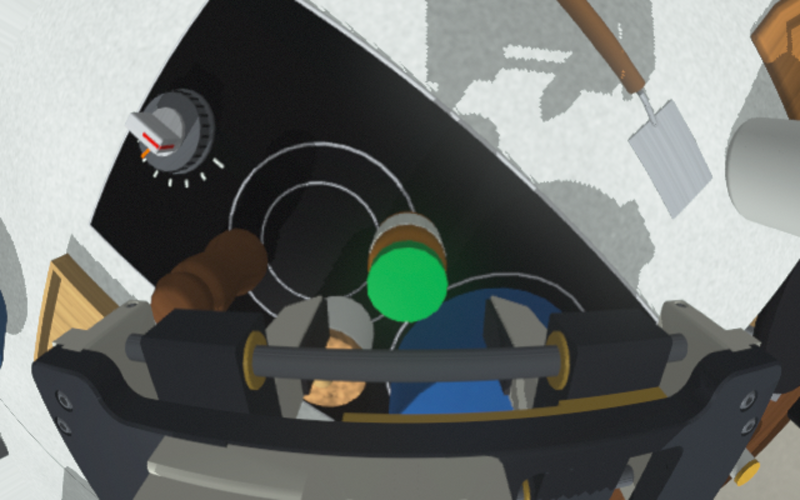

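Run:
```python
from h import *
W={'fx':309.70691628693146,'fy':309.70691628693146,'cx':324.65299368459523,'cy':202.61436073788448,'origin':np.array([575.96306721,49.67444342,297.44540209]),'rotation':np.array([-0.29289891,0.00282957,0.78894895])}
D=viewer.camera_info('side');S=viewer.camera_info('scene')
def P(l,c,u,v,z,f=False): print(l,at(c,u/1.25,v/1.25,z,f))
P('jar',W,408,285,101,1);P('jar side',D,443,255,101);P('jar sc',S,389,263,101)
P('salt',W,337,378,80,1);P('salt side',D,457,288,80)
P('mill top',W,177,298,115,1);P('mill side',D,408,292,121)
for p in [(408,195),(320,143),(230,230),(262,320)]:P('zone ring',W,*p,6,1)
P('ctrl',W,185,130,26,1);P('orange',W,145,155,26,1);P('tray corner FL',W,65,256,28,1)
P('FR hob',W,92,224,6,1)
```

```text
jar [631.3  -4.3 101. ]
jar side [630.1 -13.4 101. ]
jar sc [639.2  -5.4 101. ]
salt [652.2 -93.3  80. ]
salt side [645.4 -88.8  80. ]
mill top [ 539.6 -104.1  115. ]
mill side [ 541.6 -121.7  121. ]
zone ring [606.2  20.8   6. ]
zone ring [530.4   2.4   6. ]
zone ring [ 520.5 -102.4    6. ]
zone ring [ 592.  -146.4    6. ]
ctrl [442.8 -59.6  26. ]
orange [ 423.8 -100.9   26. ]
tray corner FL [ 393.7 -253.7   28. ]
FR hob [ 396.  -213.5    6. ]
```

```bash
python3 -m creep '0 0 -0.017 0 0 0 78;0 0 -0.017 0 0 0 78;0 0 -0.017 0 0 0 78;0 0 -0.017 0 0 0 78;0 0 -0.017 0 0 0 78;0 0 0 0 0 0 78;0 0 0 0 0 0 0;0 0 0 0 0 0 0'
python3 -m creep '0 0 0 0 0 0 0;0 0 0 0 0 0 0;0 0 0 0 0 0 0;0 0 0.02 0 0 0 0;0 0 0.035 0 0 0 0;0 0 0.035 0 0 0 0;0 0 0.03 0 0 0 0'
```

```text
time: 1.53
tool_pos: [631.0, -5.6, 124.9]
tcp_rot: [3.14, 0.001, 2.353]
contact_force: [-0.2, -1.8, 0.2]
grip_width: 62.5
finger_force: 0.0
time: 2.12
tool_pos: [630.6, -5.6, 245.2]
tcp_rot: [3.141, 0.0, 2.355]
contact_force: [0.4, -0.5, -2.2]
grip_width: 48.8
finger_force: 30.0
```

```bash
python3 -m creep '-0.0048 -0.036 0 0 0 0.087 0;-0.0048 -0.036 0 0 0 0.087 0;-0.0048 -0.036 0 0 0 0.087 0;-0.0048 -0.036 0 0 0 0.087 0;-0.0048 -0.036 0 0 0 0.087 0;-0.0048 -0.036 0 0 0 0.087 0;-0.0048 -0.036 0 0 0 0.087 0;-0.0048 -0.036 0 0 0 0.087 0'
python3 -m creep '-0.0048 -0.036 0 0 0 0.087 0;-0.0048 -0.036 0 0 0 0.087 0;0 0 0 0 0 0 0;0 0 0 0 0 0 0'
python3 - <<'E'
from h import *
print(viewer.camera_info('wrist'))
shot('wrist','w2',s=1.25)
E
```

```text
time: 2.78
tool_pos: [591.6, -295.2, 243.1]
tcp_rot: [3.141, -0.001, 3.055]
contact_force: [0.5, -0.9, -2.2]
grip_width: 48.8
finger_force: 30.0
time: 3.12
tool_pos: [581.6, -367.7, 242.4]
tcp_rot: [3.141, -0.001, -3.063]
contact_force: [0.2, 0.4, -3.3]
grip_width: 48.8
finger_force: 30.0
{'fx': 309.70691628693146, 'fy': 309.70691628693146, 'cx': 324.65299368459523, 'cy': 202.61436073788448, 'origin': array([ 503.11540816, -374.28721983,  334.78504349]), 'rotation': array([-2.94523325e-01, -8.80246628e-04,  1.65052175e+00])}
```

View pics/w2.png

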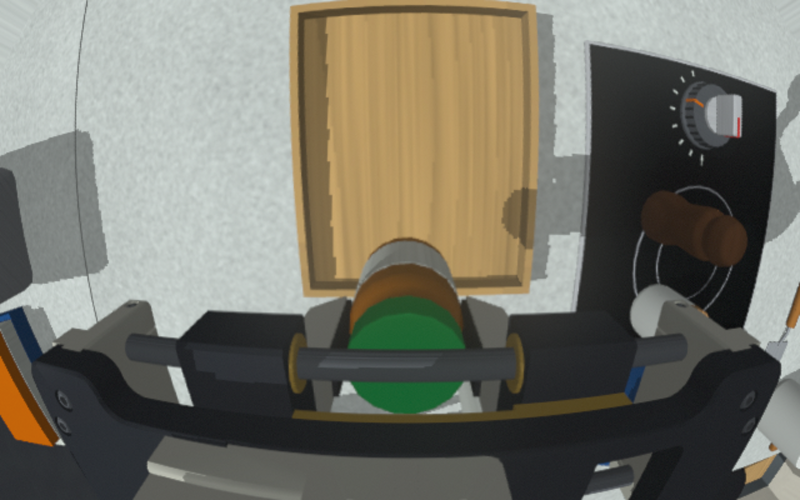

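```bash
cat >> h.py <<'E'
def mkW(o,r): return {'fx':309.70691628693146,'fy':309.70691628693146,'cx':324.65299368459523,'cy':202.61436073788448,'origin':np.array(o),'rotation':np.array(r)}
E
python3 - <<'E'
from h import *
W=mkW([503.11540816,-374.28721983,334.78504349],[-2.94523325e-01,-8.80246628e-04,1.65052175])
def P(l,u,v,z): print(l,at(W,u/1.25,v/1.25,z,1))
for p in [(303,297),(528,294),(289,5),(538,5)]:P('tray',*p,28)
P('orange in',702,103,26);P('orange out',688,97,26);P('ctrl base',707,117,16);P('red',740,117,60);P('red low',739,135,60)
for p in [(677,72),(668,117),(702,160)]:P('tick',*p,6)
for p in [(695,187),(633,265),(745,215)]:P('ring',*p,6)
P('hob FR',588,42,6);P('FL',776,92,6)
P('mill top',725,243,121); P('mill foot',660,215,6)
E
```

```text
tray [ 643.3 -453.9   28. ]
tray [ 625.  -255.2   28. ]
tray [ 393.7 -477.8   28. ]
tray [ 375.6 -275.7   28. ]
orange in [421.7 -92.1  26. ]
orange out [ 420.8 -112.1   26. ]
ctrl base [431.6 -73.9  16. ]
red [429.6 -68.3  60. ]
red low [446.9 -67.5  60. ]
tick [ 393.4 -112.3    6. ]
tick [ 442.7 -120.6    6. ]
tick [476.2 -65.2   6. ]
ring [506.2 -69.9   6. ]
ring [ 596.6 -134.7    6. ]
ring [524.1  27.4   6. ]
hob FR [ 391.3 -218.4    6. ]
FL [363.7  64.2   6. ]
mill top [ 540.7 -131.   121. ]
mill foot [ 541.8 -113.1    6. ]
```

```bash
python3 -m creep '0 0 -0.03 0 0 0 0;0 0 -0.03 0 0 0 0;0 0 -0.03 0 0 0 0;0 0 -0.02 0 0 0 0;0 0 -0.004 0 0 0 0;0 0 0 0 0 0 0;0 0 0 0 0 0 0'
python3 -m creep '0 0 -0.003 0 0 0 0;0 0 0 0 0 0 0'
```

```text
time: 3.75
tool_pos: [583.5, -364.8, 130.4]
tcp_rot: [-3.141, 0.001, -3.057]
contact_force: [-0.2, -0.4, -2.6]
grip_width: 48.4
finger_force: 30.0
time: 3.92
tool_pos: [583.2, -365.5, 127.3]
tcp_rot: [-3.14, 0.001, -3.058]
contact_force: [-0.1, 0.2, -2.8]
grip_width: 49.1
finger_force: 30.0
```

```bash
python3 -m creep '0 0 -0.0015 0 0 0 0;0 0 0 0 0 0 0'; python3 -m creep '0 0 -0.0015 0 0 0 0;0 0 0 0 0 0 0'
```

```text
time: 4.08
tool_pos: [583.1, -365.8, 125.7]
tcp_rot: [-3.141, 0.001, -3.059]
contact_force: [-0.5, 0.1, 1.0]
grip_width: 48.7
finger_force: 30.0
time: 4.25
tool_pos: [583.3, -365.9, 125.6]
tcp_rot: [-3.14, 0.002, -3.059]
contact_force: [-1.5, 2.8, 8.8]
grip_width: 49.1
finger_force: 30.0
```

```bash
python3 -m creep '0 0 0 0 0 0 80;0 0 0 0 0 0 80;0 0 0 0 0 0 80;0 0 0.03 0 0 0 80;0 0 0.04 0 0 0 80;0 0 0.04 0 0 0 80;0 0 0 0 0 0 80'
python3 -m creep '0.0081 0.0345 0 0 0 0 82;0.0081 0.0345 0 0 0 0 82;0.0081 0.0345 0 0 0 0 82;0.0081 0.0345 0 0 0 0 82;0.0081 0.0345 0 0 0 0 82;0.0081 0.0345 0 0 0 0 82;0.0081 0.0345 0 0 0 0 82;0.0081 0.0345 0 0 0 0 82'
python3 -m creep '0 0 0 0 0 0 82;0 0 0 0 0 0 82;0 0 0 0 0 0 82'
python3 - <<'E'
from h import *
print(viewer.camera_info('wrist'))
shot('wrist','w3',s=1.25)
E
```

```text
time: 4.83
tool_pos: [585.0, -367.4, 242.9]
tcp_rot: [-3.131, 0.011, -3.058]
contact_force: [1.0, -0.9, 1.9]
grip_width: 73.2
finger_force: 0.0
time: 5.5
tool_pos: [647.7, -87.9, 233.0]
tcp_rot: [3.142, -0.0, -3.059]
contact_force: [-0.3, -0.7, 0.3]
grip_width: 75.6
finger_force: 0.0
time: 5.75
tool_pos: [647.4, -89.9, 233.0]
tcp_rot: [-3.141, -0.0, -3.058]
contact_force: [0.4, 0.3, 0.8]
grip_width: 75.0
finger_force: 0.0
{'fx': 309.70691628693146, 'fy': 309.70691628693146, 'cx': 324.65299368459523, 'cy': 202.61436073788448, 'origin': array([568.96779085, -96.80721328, 325.36106075]), 'rotation': array([-2.95202883e-01,  5.15820226e-04,  1.65524367e+00])}
```

View pics/w3.png

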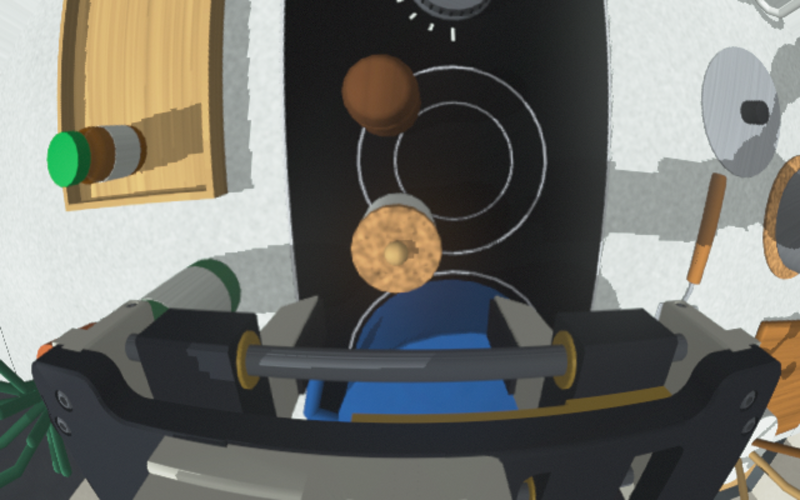

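Run:
```python
from h import *
W=mkW([568.96779085,-96.80721328,325.36106075],[-2.95202883e-01,5.15820226e-04,1.65524367])
def P(l,u,v,z): print(l,at(W,u/1.25,v/1.25,z,1))
P('salt',397,249,80);P('bead',397,252,92);P('mill',381,92,121);P('mill cap',381,95,117)
for p in [(452,67),(452,254),(358,160),(546,160)]:P('ring',*p,6)
P('lid',739,112,12);P('lidknob',757,112,38);P('hobmidR',292,160,6);P('hobmidL',607,160,6)
P('tick0',453,34,6); P('spat end',697,278,10)
```

```text
salt [640.9 -96.7  80. ]
bead [639.3 -96.5  92. ]
mill [ 545.1 -111.8  121. ]
mill cap [ 546.3 -112.   117. ]
ring [505.2 -64.8   6. ]
ring [663.  -48.8   6. ]
ring [ 589.2 -134.7    6. ]
ring [572.7  23.5   6. ]
lid [478.9 248.3  12. ]
lidknob [478.  250.3  38. ]
hobmidR [ 592.1 -191.1    6. ]
hobmidL [563.4  83.6   6. ]
tick0 [476.4 -66.2   6. ]
spat end [665.8 228.8  10. ]
```

```bash
python3 -m creep '-0.007 -0.007 0 0 0 0 82;0 0 -0.03 0 0 0 82;0 0 -0.03 0 0 0 82;0 0 -0.03 0 0 0 82;0 0 -0.024 0 0 0 82;0 0 0 0 0 0 82;0 0 0 0 0 0 82'
python3 -m creep '0 0 0 0 0 0 0;0 0 0 0 0 0 0;0 0 0 0 0 0 0;0 0 0 0 0 0 0;0 0 0 0 0 0 0'
python3 -m creep '0 0 0.02 0 0 0 0;0 0 0.04 0 0 0 0;0 0 0.04 0 0 0 0;0 0 0.02 0 0 0 0;0 0 0 0 0 0 0'
```

```text
time: 6.38
tool_pos: [639.5, -98.1, 118.5]
tcp_rot: [3.141, -0.003, -3.06]
contact_force: [0.1, 0.1, 0.9]
grip_width: 75.0
finger_force: 0.0
time: 6.8
tool_pos: [641.4, -97.1, 121.4]
tcp_rot: [-3.14, 0.003, -3.058]
contact_force: [-0.9, -1.3, 6.3]
grip_width: 59.9
finger_force: 30.0
time: 7.22
tool_pos: [642.4, -96.9, 245.5]
tcp_rot: [-3.138, 0.01, -3.058]
contact_force: [1.0, -0.1, -2.6]
grip_width: 60.4
finger_force: 30.0
```

```bash
python3 -m creep '-0.0165 -0.0336 0 0 0 0 0;-0.0165 -0.0336 0 0 0 0 0;-0.0165 -0.0336 0 0 0 0 0;-0.0165 -0.0336 0 0 0 0 0;-0.0165 -0.0336 0 0 0 0 0;-0.0165 -0.0336 0 0 0 0 0;-0.0165 -0.0336 0 0 0 0 0;-0.0165 -0.0336 0 0 0 0 0'
python3 -m creep '0 0 0 0 0 0 0;0 0 -0.03 0 0 0 0;0 0 -0.03 0 0 0 0;0 0 -0.03 0 0 0 0;0 0 -0.024 0 0 0 0;0 0 0 0 0 0 0;0 0 0 0 0 0 0'
python3 -m creep '0 0 -0.002 0 0 0 0;0 0 0 0 0 0 0'
```

```text
time: 7.88
tool_pos: [506.9, -366.2, 237.2]
tcp_rot: [3.139, -0.002, -3.058]
contact_force: [0.4, 0.8, -3.8]
grip_width: 60.2
finger_force: 30.0
time: 8.47
tool_pos: [507.7, -364.3, 123.0]
tcp_rot: [3.138, -0.003, -3.058]
contact_force: [0.7, 0.4, -4.1]
grip_width: 60.4
finger_force: 30.0
time: 8.63
tool_pos: [508.7, -365.4, 123.7]
tcp_rot: [-3.141, 0.0, -3.058]
contact_force: [0.3, -0.2, -3.0]
grip_width: 60.2
finger_force: 30.0
```

```bash
python3 -m creep '0 0 -0.0015 0 0 0 0;0 0 0 0 0 0 0;0 0 0 0 0 0 0'; python3 -m creep '0 0 -0.001 0 0 0 0;0 0 0 0 0 0 0;0 0 0 0 0 0 0'
```

```text
time: 8.88
tool_pos: [508.6, -365.4, 122.2]
tcp_rot: [-3.141, 0.0, -3.058]
contact_force: [-0.1, 0.7, -4.4]
grip_width: 60.3
finger_force: 30.0
time: 9.13
tool_pos: [508.5, -365.3, 120.8]
tcp_rot: [3.142, 0.0, -3.058]
contact_force: [-0.6, -0.1, -3.3]
grip_width: 60.4
finger_force: 30.0
```

```bash
python3 -m creep '0 0 -0.0015 0 0 0 0;0 0 0 0 0 0 0;0 0 0 0 0 0 0'; python3 -m creep '0 0 -0.001 0 0 0 0;0 0 0 0 0 0 0;0 0 0 0 0 0 0'
```

```text
time: 9.38
tool_pos: [508.4, -365.3, 119.1]
tcp_rot: [3.141, -0.0, -3.058]
contact_force: [0.1, -0.1, -3.6]
grip_width: 60.2
finger_force: 30.0
time: 9.63
tool_pos: [508.5, -365.4, 118.2]
tcp_rot: [3.141, -0.0, -3.058]
contact_force: [-0.1, 0.6, -3.4]
grip_width: 60.3
finger_force: 30.0
```

```bash
for i in 1; do python3 -m creep '0 0 -0.0015 0 0 0 0;0 0 0 0 0 0 0;0 0 0 0 0 0 0'; done; python3 -m creep '0 0 -0.0015 0 0 0 0;0 0 0 0 0 0 0;0 0 0 0 0 0 0' | grep -E 'pos|contact';python3 - <<'E'
from h import *
shot('side','s2',crop=(220,260,460,400),s=3)
E
```

```text
time: 9.88
tool_pos: [508.9, -365.4, 117.9]
tcp_rot: [-3.141, 0.001, -3.058]
contact_force: [-1.3, 3.3, 5.5]
grip_width: 60.1
finger_force: 30.0
tool_pos: [509.1, -365.6, 117.7]
contact_force: [-1.9, 2.9, 14.6]
```

View pics/s2.png

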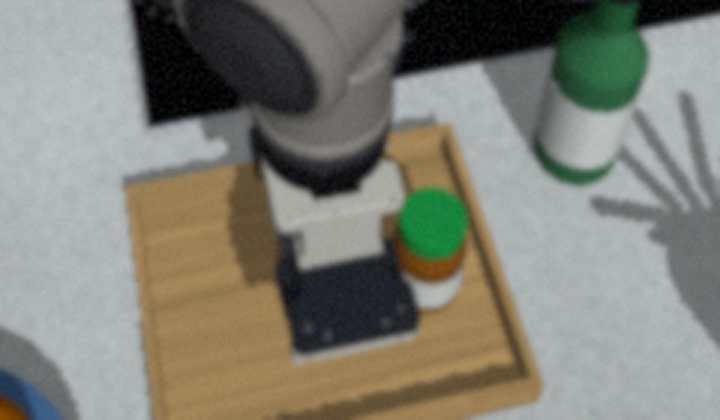

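```bash
python3 -m creep '0 0 0.001 0 0 0 82;0 0 0 0 0 0 82;0 0 0 0 0 0 82;0 0 0.02 0 0 0 82;0 0 0.04 0 0 0 82;0 0 0.04 0 0 0 82;0 0 0.02 0 0 0 82'
python3 -m creep '0.0046 0.0317 0 0 0 0 82;0.0046 0.0317 0 0 0 0 82;0.0046 0.0317 0 0 0 0 82;0.0046 0.0317 0 0 0 0 82;0.0046 0.0317 0 0 0 0 82;0.0046 0.0317 0 0 0 0 82;0.0046 0.0317 0 0 0 0 82;0.0046 0.0317 0 0 0 0 82'
python3 -m creep '0 0 0 0 0 0 82;0 0 0 0 0 0 82;0 0 0 0 0 0 82'
```

```text
time: 10.77
tool_pos: [509.5, -366.3, 240.8]
tcp_rot: [-3.137, 0.004, -3.058]
contact_force: [1.1, -1.1, 1.0]
grip_width: 75.5
finger_force: 0.0
time: 11.43
tool_pos: [545.3, -110.4, 236.0]
tcp_rot: [3.142, -0.0, -3.059]
contact_force: [0.9, -0.9, 0.4]
grip_width: 75.2
finger_force: 0.0
time: 11.68
tool_pos: [545.4, -112.2, 236.1]
tcp_rot: [-3.141, -0.0, -3.058]
contact_force: [-0.2, -1.0, 0.7]
grip_width: 75.2
finger_force: 0.0
```

```bash
python3 -m creep '0 0 -0.03 0 0 0 82;0 0 -0.03 0 0 0 82;0 0 -0.03 0 0 0 82;0 0 -0.018 0 0 0 82;0 0 0 0 0 0 82;0 0 0 0 0 0 82;0 0 0 0 0 0 82'
python3 -m creep '0 0 0 0 0 0 0;0 0 0 0 0 0 0;0 0 0 0 0 0 0;0 0 0 0 0 0 0;0 0 0 0 0 0 0;0 0 0 0 0 0 0'
python3 -m creep '0 0 0.02 0 0 0 0;0 0 0.04 0 0 0 0;0 0 0.04 0 0 0 0;0 0 0.01 0 0 0 0;0 0 0 0 0 0 0'
python3 -m creep '-0.0139 -0.0326 0 0 0 0 0;-0.0139 -0.0326 0 0 0 0 0;-0.0139 -0.0326 0 0 0 0 0;-0.0139 -0.0326 0 0 0 0 0;-0.0139 -0.0326 0 0 0 0 0;-0.0139 -0.0326 0 0 0 0 0;-0.0139 -0.0326 0 0 0 0 0;-0.0139 -0.0326 0 0 0 0 0'
python3 -m creep '0 0 0 0 0 0 0;0 0 -0.03 0 0 0 0;0 0 -0.03 0 0 0 0;0 0 -0.03 0 0 0 0;0 0 -0.014 0 0 0 0;0 0 0 0 0 0 0;0 0 0 0 0 0 0'
```

```text
time: 12.27
tool_pos: [546.0, -113.0, 129.4]
tcp_rot: [-3.141, 0.002, -3.06]
contact_force: [-0.5, 0.6, 0.4]
grip_width: 75.2
finger_force: 0.0
time: 12.77
tool_pos: [545.6, -112.0, 128.7]
tcp_rot: [-3.141, 0.001, -3.058]
contact_force: [0.6, -0.9, 1.4]
grip_width: 44.9
finger_force: 30.0
time: 13.18
tool_pos: [546.6, -112.1, 241.6]
tcp_rot: [-3.139, 0.006, -3.058]
contact_force: [-0.2, -0.1, -2.5]
grip_width: 44.9
finger_force: 30.0
time: 13.85
tool_pos: [432.5, -373.2, 235.6]
tcp_rot: [3.138, -0.003, -3.058]
contact_force: [1.0, -1.4, -1.6]
grip_width: 44.7
finger_force: 30.0
time: 14.43
tool_pos: [433.3, -371.5, 131.9]
tcp_rot: [3.138, -0.003, -3.059]
contact_force: [0.1, -0.5, -1.9]
grip_width: 45.1
finger_force: 30.0
```

```bash
python3 -m creep '0 0 -0.0015 0 0 0 0;0 0 0 0 0 0 0;0 0 0 0 0 0 0'|grep -E 'pos|contact'; python3 -m creep '0 0 -0.0015 0 0 0 0;0 0 0 0 0 0 0;0 0 0 0 0 0 0'|grep -E 'pos|contact'; python3 -m creep '0 0 -0.001 0 0 0 0;0 0 0 0 0 0 0;0 0 0 0 0 0 0'|grep -E 'pos|contact'
```

```text
tool_pos: [434.2, -372.4, 133.0]
contact_force: [0.0, -0.8, -3.0]
tool_pos: [434.1, -372.5, 131.4]
contact_force: [0.6, 0.3, -1.7]
tool_pos: [434.1, -372.6, 130.2]
contact_force: [0.0, 0.7, -3.3]
```

```bash
python3 -m creep '0 0 -0.0012 0 0 0 0;0 0 0 0 0 0 0;0 0 0 0 0 0 0'|grep -E 'pos|contact'; python3 -m creep '0 0 -0.001 0 0 0 0;0 0 0 0 0 0 0;0 0 0 0 0 0 0'|grep -E 'pos|contact'; python3 -m creep '0 0 -0.0008 0 0 0 0;0 0 0 0 0 0 0;0 0 0 0 0 0 0'|grep -E 'pos|contact'
```

```text
tool_pos: [434.1, -372.6, 129.0]
contact_force: [-0.1, -0.4, -1.4]
tool_pos: [434.1, -372.5, 128.0]
contact_force: [0.3, 0.6, -1.9]
tool_pos: [434.3, -372.7, 127.7]
contact_force: [0.5, 0.4, 2.7]
```

```bash
python3 -m creep '0 0 0.0005 0 0 0 70;0 0 0 0 0 0 70;0 0 0 0 0 0 70;0 0 0.02 0 0 0 70;0 0 0.04 0 0 0 70;0 0 0.04 0 0 0 70;0 0 0.04 0 0 0 70;0 0 0.02 0 0 0 70' | grep -E 'pos|width'
python3 -m creep '0.004 0.04 0 0 0 -0.03 70;0.004 0.04 0 0 0 -0.03 70;0.004 0.04 0 0 0 -0.03 70;0.004 0.04 0 0 0 -0.03 70;0.004 0.04 0 0 0 -0.03 70;0.004 0.04 0 0 0 -0.03 70;0.004 0.04 0 0 0 -0.03 70;0.004 0.04 0 0 0 -0.03 70'
python3 -m creep '0 0.04 0 0 0 -0.03 70;0 0.04 0 0 0 -0.03 70;0 0.04 0 0 0 0 70;0 0.04 0 0 0 0 70;0 0.04 0 0 0 0 70;0 0.04 0 0 0 0 70;0 0.04 0 0 0 0 70;0 0.04 0 0 0 0 70'
python3 -m creep '0.001 0.04 0 0 0 0 70;0.001 0.04 0 0 0 0 70;0.001 0.03 0 0 0 0 70;0 0.02 0 0 0 0 70;0 0 0 0 0 0 70;0 0 0 0 0 0 70'
python3 - <<'E'
from h import *
print(viewer.camera_info('wrist'))
shot('wrist','w4',s=1.25);shot('side','s4')
E
```

```text
tool_pos: [434.8, -373.4, 293.0]
grip_width: 64.2
time: 17.27
tool_pos: [465.8, -50.8, 287.9]
tcp_rot: [-3.142, 0.0, 2.983]
contact_force: [0.4, 1.5, 0.4]
grip_width: 64.3
finger_force: 0.0
time: 17.93
tool_pos: [465.6, 269.4, 287.8]
tcp_rot: [3.141, 0.0, 2.925]
contact_force: [0.9, -0.1, 0.3]
grip_width: 64.5
finger_force: 0.0
time: 18.43
tool_pos: [468.7, 398.1, 287.0]
tcp_rot: [-3.141, -0.001, 2.927]
contact_force: [-0.3, -1.1, -0.1]
grip_width: 64.4
finger_force: 0.0
{'fx': 309.70691628693146, 'fy': 309.70691628693146, 'cx': 324.65299368459523, 'cy': 202.61436073788448, 'origin': array([391.78006714, 414.6943493 , 379.42879522]), 'rotation': array([-2.95135256e-01,  1.22271349e-03,  1.35675851e+00])}
```

View pics/w4.png

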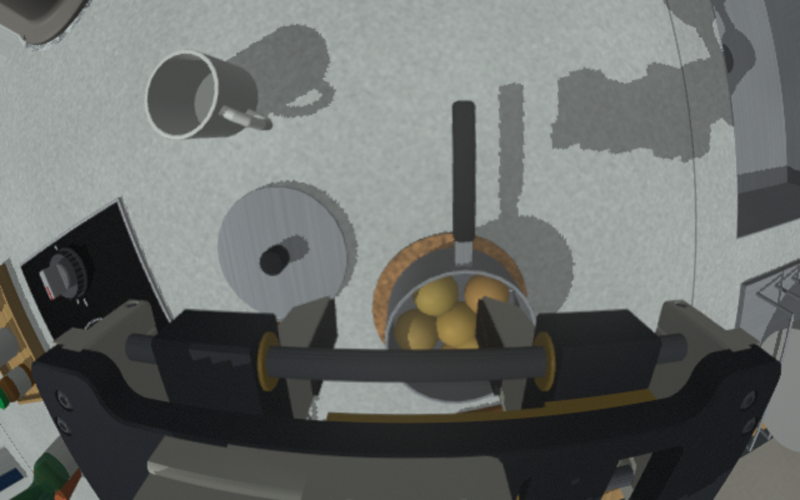

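View pics/s4.png

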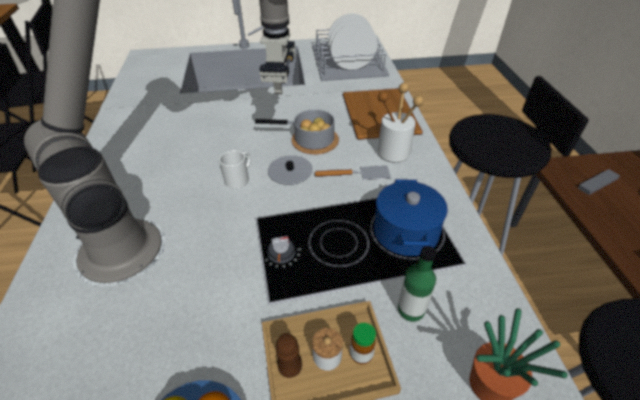

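Run:
```python
from h import *
W=mkW([391.78006714,414.6943493,379.42879522],[-2.95135256e-01,1.22271349e-03,1.35675851])
def P(l,u,v,z): print(l,at(W,u/1.25,v/1.25,z,1))
P('end',463,101,77);P('grip start',464,240,77);P('neck root',463,264,72)
P('rim near',461,273,81);P('rimL',387,330,81)
P('lid c',286,249,12);P('lid knob',275,259,38)
for p in [(220,235),(352,245),(287,183)]:P('lid edge',*p,10)
P('mat L',374,300,6);P('mat R',526,285,6)
P('mug',183,95,90)
S=viewer.camera_info('side')
def Q(l,u,v,z): print(l,at(S,u,v,z))
Q('pan rim c',315,122,81);Q('h end',255,122,70);Q('lid knob',290,162,38)
```

```text
end [371.1 463.9  77. ]
grip start [480.6 443.5  77. ]
neck root [502.5 439.6  72. ]
rim near [506.6 435.9  81. ]
rimL [545.1 364.2  81. ]
lid c [470.4 271.8  12. ]
lid knob [472.  267.8  38. ]
lid edge [439.5 201.   10. ]
lid edge [481.6 339.8  10. ]
lid edge [405.9 291.3  10. ]
mat L [545.8 346.4   6. ]
mat R [564.7 508.4   6. ]
mug [306.2 245.7  90. ]
pan rim c [576.5 412.6  81. ]
h end [373.2 458.7  70. ]
lid knob [478.2 262.8  38. ]
```

```bash
python3 -m creep '0.0023 0.0234 0 0 0 0.03 70;0.0023 0.0234 0 0 0 0 70;0 0 -0.04 0 0 0 60;0 0 -0.04 0 0 0 60;0 0 -0.04 0 0 0 60;0 0 0 0 0 0 60;0 0 0 0 0 0 60'
python3 - <<'E'
from h import *
print(viewer.camera_info('wrist'))
shot('wrist','w5',s=1.25)
E
```

```text
time: 19.12
tool_pos: [473.6, 442.6, 166.7]
tcp_rot: [-3.138, -0.003, 2.953]
contact_force: [-0.1, 0.3, 1.3]
grip_width: 55.1
finger_force: 0.0
{'fx': 309.70691628693146, 'fy': 309.70691628693146, 'cx': 324.65299368459523, 'cy': 202.61436073788448, 'origin': array([396.48732753, 457.32689009, 259.29560848]), 'rotation': array([-0.29262688,  0.00365418,  1.38328106])}
```

View pics/w5.png

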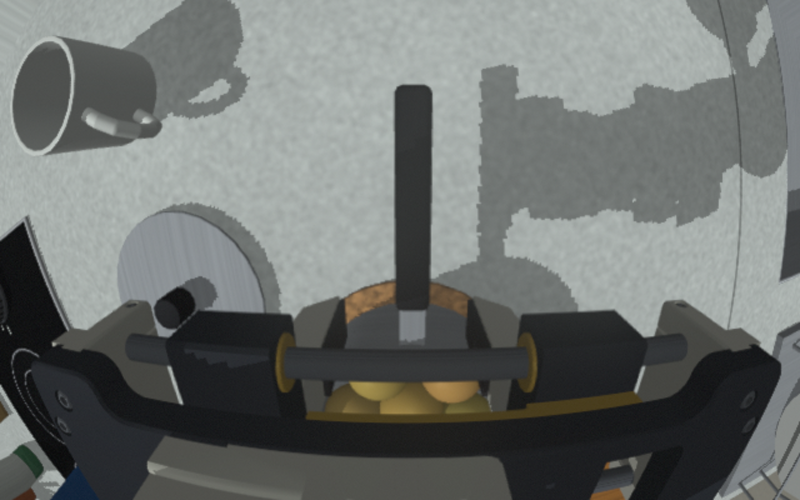

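```bash
python3 -m creep '0 0 -0.02 0 0 0 60;0 0 -0.02 0 0 0 60;0 0 -0.009 0 0 0 60;0 0 0 0 0 0 60;0 0 0 0 0 0 60'
python3 -m creep '0 0 0 0 0 0 0;0 0 0 0 0 0 0;0 0 0 0 0 0 0;0 0 0 0 0 0 0;0 0 0 0 0 0 0;0 0 0 0 0 0 0;0 0 0 0 0 0 0'
python3 -m creep '0 0 0.01 0 0 0 0;0 0 0.01 0 0 0 0;0 0 0.01 0 0 0 0;0 0 0.01 0 0 0 0;0 0 0 0 0 0 0;0 0 0 0 0 0 0'
python3 - <<'E'
from h import *
print(viewer.camera_info('wrist'),readout.get_obs()['moment'])
shot('side','s5',crop=(220,60,380,180),s=4.5)
E
```

```text
time: 19.58
tool_pos: [474.6, 444.6, 120.9]
tcp_rot: [3.139, 0.002, 2.954]
contact_force: [0.2, 0.1, 0.0]
grip_width: 55.2
finger_force: 0.0
time: 20.17
tool_pos: [473.7, 444.4, 118.9]
tcp_rot: [3.141, 0.0, 2.955]
contact_force: [-0.0, 1.2, 1.7]
grip_width: 17.7
finger_force: 30.0
time: 20.67
tool_pos: [473.9, 444.6, 160.0]
tcp_rot: [3.14, 0.001, 2.955]
contact_force: [-2.0, 0.4, -0.3]
grip_width: 17.8
finger_force: 30.0
{'fx': 309.70691628693146, 'fy': 309.70691628693146, 'cx': 324.65299368459523, 'cy': 202.61436073788448, 'origin': array([396.34588592, 458.8215324 , 252.29930068]), 'rotation': array([-0.29685289, -0.00158564,  1.38490394])} [0.35616957 0.2531083  0.12223558]
```

View pics/s5.png

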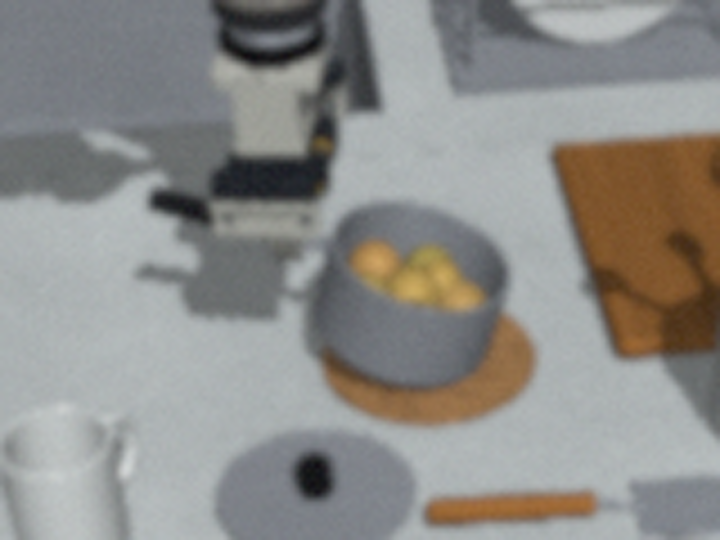

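The pan lifted but droops nose-down, pivoting in the grip. I'll measure the droop numerically from the handle's end in the wrist camera.

```bash
cat >> h.py <<'E'
from scipy.optimize import minimize_scalar
def tilt(r=104):
    o=readout.get_obs();ci=viewer.camera_info('wrist');im=viewer.capture('wrist')
    g=(im.max(2)<70).astype(np.uint8); n,l,st,c=cv2.connectedComponentsWithStats(g)
    # dark strip near col 320-335
    best=None
    col=g[:,322:338].sum(1)
    rows=np.where(col>=10)[0]; top=rows[0] if len(rows) else -1
    cc=np.where(g[top+4])[0]; cc=cc[(cc>290)&(cc<370)]
    R=Ro.from_euler('xyz',o['tcp_rot']).as_matrix(); T=np.array(o['tool_pos']);G=T+47*R[:,2]
    out=R[:,0];up=-R[:,2]
    f=lambda t:abs(proj(ci,G+out*(r*np.cos(t)-7*np.sin(t))+up*(r*np.sin(t)+7*np.cos(t)),True)[1]-top)
    s=minimize_scalar(f,bounds=(-.3,1.0),method='bounded')
    print('top',top,'cols',cc.min(),cc.max(),'tilt',round(s.x,3),'res',round(s.fun,2),'F',o['contact_force'].round(1),'M',o['moment'].round(2),'T',o['tool_pos'].round(1),o['tcp_rot'].round(3))
E
python3 - <<'E'
from h import *
tilt()
E
python3 -m creep '0 0 0.01 0 0 0 0;0 0 0.01 0 0 0 0;0 0 0.01 0 0 0 0;0 0 0.01 0 0 0 0;0 0 0 0 0 0 0;0 0 0 0 0 0 0' >/dev/null
python3 - <<'E'
from h import *
tilt()
E
python3 -m creep '0 0 0.01 0 0 0 0;0 0 0.01 0 0 0 0;0 0 0.01 0 0 0 0;0 0 0.01 0 0 0 0;0 0 0 0 0 0 0;0 0 0 0 0 0 0' >/dev/null
python3 - <<'E'
from h import *
tilt()
E
```

```text
top 49 cols 303 345 tilt 0.117 res 1.7 F [-1.8  1.9 -0.2] M [0.42 0.16 0.17] T [473.6 444.6 159.5] [3.140e+00 1.000e-03 2.955e+00]
top 61 cols 300 350 tilt -0.187 res 0.0 F [ 0.9 -0.9 -4. ] M [0.09 0.14 0.  ] T [474.  444.4 199.8] [3.140e+00 1.000e-03 2.955e+00]
top 63 cols 299 351 tilt -0.219 res 0.1 F [-0.3 -0.9 -3.3] M [ 0.11  0.11 -0.04] T [474.  444.5 239.9] [3.140e+00 2.000e-03 2.955e+00]
```

Run:
```python
from h import *
o=readout.get_obs();ci=viewer.camera_info('wrist')
R=Ro.from_euler('xyz',o['tcp_rot']).as_matrix();G=o['tool_pos']+47*R[:,2];out=R[:,0];up=-R[:,2];y=R[:,1]
for t in np.arange(-.2,.8,.1):
    p=lambda r,s,h=7:proj(ci,G+out*(r*np.cos(t)-h*np.sin(t))+up*(r*np.sin(t)+h*np.cos(t))+y*s,True)
    print(round(t,1),p(104,0),p(104,0,-7),'w',round(abs(p(102,9)[0]-p(102,-9)[0]),1),p(102,9),p(102,-9),p(40,9),p(40,-9))
im=viewer.capture('wrist');cv2.imwrite('pics/raw_w6.png',im[:,:,::-1])
g=im.max(2)
for r in range(30,240,15): 
    c=np.where(g[r,260:400]<70)[0]; print(r,(c.min()+260,c.max()+260,len(c)) if len(c) else None)
```

```text
-0.2 [325.3  61.8] [325.3  70.8] w 37.2 [343.9  65.7] [306.7  65.7] [344.3 193.2] [306.1 193.2]
-0.1 [325.3  56.5] [325.3  63.9] w 39.9 [345.3  60.8] [305.4  60.7] [344.9 195.8] [305.6 195.7]
0.0 [325.4  52.7] [325.3  58.1] w 43.0 [346.9  57.4] [303.9  57.4] [345.4 199.3] [305.  199.2]
0.1 [325.4  50.8] [325.4  53.8] w 46.5 [348.7  56.1] [302.2  56. ] [345.9 203.8] [304.5 203.8]
0.2 [325.5  51.5] [325.4  51.2] w 50.6 [350.8  57.2] [300.2  57.2] [346.5 209.4] [304.  209.4]
0.3 [325.6  55.3] [325.5  50.9] w 55.5 [353.3  61.7] [297.8  61.6] [347. 216.] [303.5 216. ]
0.4 [325.6  63.4] [325.5  53.6] w 61.0 [356.1  70.3] [295.1  70.2] [347.4 223.6] [303.1 223.6]
0.5 [325.7  77.1] [325.6  60.1] w 67.2 [359.3  84.4] [292.1  84.3] [347.9 232.1] [302.7 232.1]
0.6 [325.8  98.1] [325.7  71.7] w 74.3 [362.9 105.5] [288.6 105.4] [348.2 241.3] [302.3 241.3]
0.7 [325.9 128.2] [325.8  89.9] w 81.6 [366.6 135.2] [285.  135.1] [348.5 251.2] [302.1 251.2]
30 None
45 None
60 None
75 (np.int64(295), np.int64(354), 60)
90 (np.int64(294), np.int64(355), 62)
105 (np.int64(295), np.int64(354), 60)
120 (np.int64(296), np.int64(353), 58)
135 (np.int64(297), np.int64(352), 56)
150 (np.int64(298), np.int64(351), 54)
165 (np.int64(300), np.int64(350), 51)
180 (np.int64(301), np.int64(349), 49)
195 (np.int64(302), np.int64(348), 47)
210 (np.int64(303), np.int64(347), 45)
225 (np.int64(304), np.int64(346), 43)
```

```bash
python3 -m creep '0.002 -0.007 0.005 0 0 -0.03 0;0.004 -0.014 0.005 0 0 -0.05 0;0.005 -0.02 0 0 0 -0.065 0;0.005 -0.02 0 0 0 -0.065 0;0.005 -0.02 0 0 0 -0.065 0;0.005 -0.02 0 0 0 -0.065 0;0.005 -0.02 0 0 0 -0.065 0;0.005 -0.02 0 0 0 -0.065 0'|grep tool
python3 -m creep '0.005 -0.02 0 0 0 -0.065 0;0.005 -0.02 0 0 0 -0.065 0;0.005 -0.02 0 0 0 -0.065 0;0.005 -0.02 0 0 0 -0.065 0;0.005 -0.02 0 0 0 -0.065 0;0.005 -0.02 0 0 0 -0.065 0;0.005 -0.02 0 0 0 -0.065 0;0.005 -0.02 0 0 0 -0.065 0'|grep tool
python3 -m creep '0.005 -0.02 0 0 0 -0.065 0;0.005 -0.02 0 0 0 -0.065 0;0.005 -0.02 0 0 0 -0.065 0;0.004 -0.018 0 0 0 -0.065 0;0 0 0 0 0 0 0;0 0 0 0 0 0 0;0 0 0 0 0 0 0'
python3 - <<'E'
from h import *
tilt()
E
```

```text
tool_pos: [509.8, 301.7, 248.6]
tool_pos: [549.7, 141.7, 248.8]
time: 23.83
tool_pos: [568.4, 65.2, 248.7]
tcp_rot: [-3.141, -0.0, 1.704]
contact_force: [0.4, 0.5, -5.4]
grip_width: 17.6
finger_force: 30.0
top 70 cols 297 351 tilt 0.455 res 0.1 F [ 0.4  0.5 -5.4] M [ 0.28  0.04 -0.  ] T [568.4  65.2 248.7] [-3.141 -0.     1.704]
```

```bash
python3 -m creep '0.0028 -0.0098 0 0 0 -0.022 0;0.0028 -0.0098 0 0 0 -0.022 0;0 0 -0.02 0 0 0 0;0 0 -0.02 0 0 0 0;0 0 -0.015 0 0 0 0;0 0 0 0 0 0 0'|grep -E 'tool|contact'
python3 -m creep '0 0 -0.005 0 0 0 0;0 0 -0.005 0 0 0 0;0 0 -0.005 0 0 0 0;0 0 -0.005 0 0 0 0;0 0 0 0 0 0 0'|grep -E 'tool|contact'
python3 -m creep '0 0 -0.005 0 0 0 0;0 0 -0.005 0 0 0 0;0 0 -0.005 0 0 0 0;0 0 -0.005 0 0 0 0;0 0 0 0 0 0 0'|grep -E 'tool|contact'
python3 -m creep '0 0 -0.005 0 0 0 0;0 0 -0.005 0 0 0 0;0 0 -0.005 0 0 0 0;0 0 -0.005 0 0 0 0;0 0 0 0 0 0 0'|grep -E 'tool|contact'
```

```text
tool_pos: [574.1, 45.3, 192.1]
contact_force: [0.6, -1.4, -2.3]
tool_pos: [574.8, 45.6, 174.2]
contact_force: [0.7, 3.0, 1.5]
tool_pos: [573.7, 45.4, 152.2]
contact_force: [0.5, 0.6, -1.0]
tool_pos: [573.7, 45.5, 132.3]
contact_force: [0.2, 0.6, -1.8]
```

```bash
python3 -m creep '0 0 -0.004 0 0 0 0;0 0 -0.004 0 0 0 0;0 0 -0.002 0 0 0 0;0 0 0 0 0 0 0;0 0 0 0 0 0 0'|grep -E 'tool|contact'
python3 -m creep '0 0 -0.002 0 0 0 0;0 0 0 0 0 0 0;0 0 0 0 0 0 0'|grep -E 'tool|contact'
python3 - <<'E'
from h import *
tilt()
E
```

```text
tool_pos: [574.3, 45.4, 123.5]
contact_force: [-0.4, 0.6, -0.9]
tool_pos: [574.3, 45.5, 121.7]
contact_force: [-0.7, 1.3, -0.8]
top 46 cols 306 342 tilt 0.117 res 4.6 F [-0.7  1.3 -0.8] M [-0.01  0.01 -0.  ] T [574.3  45.5 121.7] [3.141 0.    1.661]
```

```bash
python3 -m creep '0 0 -0.0015 0 0 0 0;0 0 0 0 0 0 0;0 0 0 0 0 0 0'|grep -E 'tool|contact'
python3 -m creep '0 0 -0.0015 0 0 0 0;0 0 0 0 0 0 0;0 0 0 0 0 0 0'|grep -E 'tool|contact'
python3 -m creep '0 0 -0.001 0 0 0 0;0 0 0 0 0 0 0;0 0 0 0 0 0 0'|grep -E 'tool|contact'
```

```text
tool_pos: [574.3, 45.7, 120.2]
contact_force: [-0.4, 1.9, -0.2]
tool_pos: [574.5, 45.7, 119.3]
contact_force: [-1.7, 1.2, 4.9]
tool_pos: [574.5, 45.7, 119.2]
contact_force: [-3.9, 2.2, 11.6]
```

```bash
python3 -m creep '0 0 0.001 0 0 0 50;0 0 0 0 0 0 50;0 0 0 0 0 0 50;0 0 0 0 0 0 50;0 0 0.02 0 0 0 50;0 0 0.04 0 0 0 50;0 0 0.04 0 0 0 50;0 0 0.04 0 0 0 50'|grep -E 'tool|width'
python3 -m creep '0 0 0.04 0 0 0 50;0 -0.03 0 0 0 0 50;0 -0.03 0 0 0 0 50;0 -0.03 0 0 0 0 50;0 -0.03 0 0 0 0 50;0 0 0 0 0 0 50;0 0 0 0 0 0 50'|grep -E 'tool|width'
python3 - <<'E'
from h import *
print(viewer.camera_info('wrist'))
shot('wrist','w7',s=1.25)
E
```

```text
tool_pos: [573.9, 45.5, 259.7]
grip_width: 45.9
tool_pos: [574.1, -75.9, 298.2]
grip_width: 46.0
{'fx': 309.70691628693146, 'fy': 309.70691628693146, 'cx': 324.65299368459523, 'cy': 202.61436073788448, 'origin': array([567.66820963,   2.60377866, 390.60341388]), 'rotation': array([-0.29602448,  0.00140174,  0.08774122])}
```

View pics/w7.png

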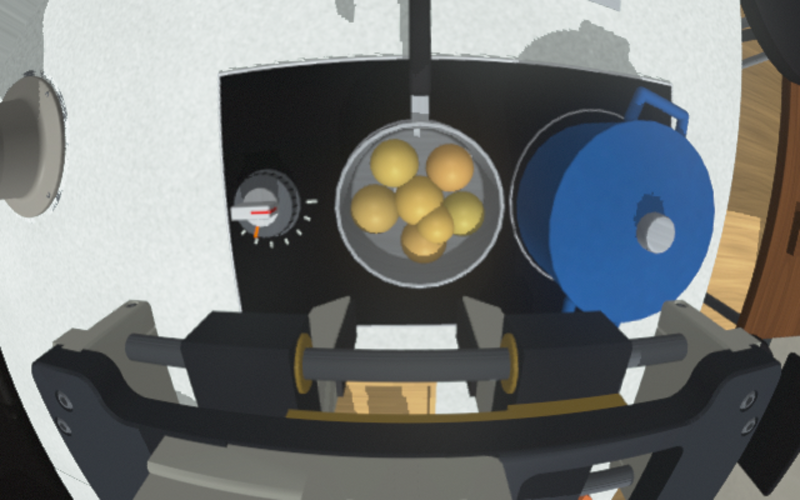

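Run:
```python
from h import *
W=mkW([567.66820963,2.60377866,390.60341388],[-0.29602448,0.00140174,0.08774122])
def P(l,u,v,z): r=at(W,u/1.25,v/1.25,z,1);print(l,r);return r
ps=[P('rim',*p,81) for p in [(335,204),(503,203),(419,120),(419,289)]];print(np.mean(ps,0))
P('handle',420,97,77)
c=P('ctrl knob',261,212,60);P('red a',250,212,60);P('red b',272,212,60)
P('ring edge R',300,205,26);P('ring top',265,170,26)
im=cv2.imread('pics/raw_w7.png').astype(int);b,g,r=im[...,0],im[...,1],im[...,2]
m=(r>150)&(r-b>80); m[:,:150]=0; m[:,260:]=0; m[:130]=0;m[210:]=0
ys,xs=np.where(m)
for y,x in zip(ys,xs): print(y,x,im[y,x][::-1],at(W,x,y,26 if y>178 else 60,1))
```

```text
rim [514.1 -54.6  81. ]
rim [651.6 -41.2  81. ]
rim [576.2  18.4  81. ]
rim [ 589.7 -122.6   81. ]
[582.9 -50.   81. ]
handle [575.5  37.4  77. ]
ctrl knob [441.3 -70.4  60. ]
red a [430.2 -71.   60. ]
red b [452.2 -69.7  60. ]
ring edge R [469.6 -68.2  26. ]
ring top [432.  -35.4  26. ]
169 201 [216 127 126] [431.5 -70.3  60. ]
169 202 [218 117 117] [432.8 -70.2  60. ]
169 203 [222 116 116] [434.  -70.1  60. ]
169 204 [223 113 113] [435.3 -70.   60. ]
169 205 [223 110 109] [436.6 -70.   60. ]
169 206 [223 106 106] [437.8 -69.9  60. ]
169 207 [224 104 103] [439.1 -69.8  60. ]
169 208 [224 101 100] [440.3 -69.7  60. ]
169 209 [224  98  96] [441.6 -69.7  60. ]
169 210 [224  94  92] [442.8 -69.6  60. ]
169 211 [224  89  89] [444.1 -69.5  60. ]
169 212 [225  84  84] [445.3 -69.4  60. ]
169 213 [223  76  73] [446.5 -69.3  60. ]
169 214 [209  89  87] [447.8 -69.3  60. ]
169 215 [190  88  85] [449.  -69.2  60. ]
169 216 [169  48  44] [450.2 -69.1  60. ]
170 201 [224  87  87] [431.5 -71.4  60. ]
170 202 [225  69  67] [432.8 -71.4  60. ]
170 203 [226  71  68] [434.  -71.3  60. ]
170 204 [226 
[... 945 characters left out ...]
6. ]
184 206 [195 111  53] [424.3 -96.8  26. ]
185 204 [200 116  47] [421.5 -98.4  26. ]
185 205 [219 119  10] [422.9 -98.3  26. ]
185 206 [181 109  63] [424.3 -98.2  26. ]
186 203 [159 104  71] [420.1 -99.8  26. ]
186 204 [213 119  23] [421.5 -99.7  26. ]
186 205 [214 118  15] [422.9 -99.6  26. ]
186 206 [164 108  71] [424.3 -99.5  26. ]
187 203 [166 100  55] [ 420.  -101.1   26. ]
187 204 [216 119  10] [ 421.4 -101.    26. ]
187 205 [203 113  32] [ 422.9 -100.9   26. ]
188 203 [175  93  10] [ 420.  -102.4   26. ]
188 204 [220 118  10] [ 421.4 -102.3   26. ]
188 205 [196 109  37] [ 422.8 -102.2   26. ]
189 204 [188 103  22] [ 421.4 -103.7   26. ]
189 205 [164  94  37] [ 422.8 -103.6   26. ]
```

```bash
python3 -m creep '-0.012 0.04 0 0 0 0 60;-0.012 0.04 0 0 0 0 60;-0.012 0.04 0 0 0 0 60;-0.012 0.04 0 0 0 0 60;-0.012 0.04 0 0 0 0 60;-0.012 0.04 0 0 0 0 60;-0.012 0.04 0 0 0 0 60;-0.012 0.04 0 0 0 0 60'|grep -E 'tool'
python3 -m creep '-0.003 0.016 0 0 0 0 60;0 0 -0.04 0 0 0 60;0 0 -0.02 0 0 0 60;0 0 0 0 0 0 60;0 0 0 0 0 0 60'|grep -E 'tool|rot'
cat >> h.py <<'E'
def knob(guess=(475,260,38),rad=35,thr=60):
    ci=viewer.camera_info('wrist');im=viewer.capture('wrist');print('T',readout.get_obs()['tool_pos'].round(1))
    cv2.imwrite('pics/raw_k.png',im[:,:,::-1])
    u,v=proj(ci,guess,True);print('exp',u,v)
    n,l,st,c=cv2.connectedComponentsWithStats((im.max(2)<thr).astype(np.uint8))
    for i in range(1,n):
        if st[i,4]>60 and abs(c[i]-[u,v]).max()<120:
            print(st[i],c[i].round(1),'z38',at(ci,*c[i],38,True),'z25',at(ci,*c[i],25,True))
E
python3 - <<'E'
from h import *
knob()
E
```

```text
tool_pos: [476.7, 248.0, 298.8]
tool_pos: [474.6, 261.8, 238.3]
tcp_rot: [-3.139, 0.0, 1.662]
T [475.6 261.7 239.6]
exp 325.2 193.9
[314 176  24  28 546] [325.6 189.6] z38 [475.  264.4  38. ] z25 [475.3 261.   25. ]
```

```bash
python3 -m creep '0 0.001 -0.04 0 0 0 60;0 0 -0.04 0 0 0 60;0 0 -0.04 0 0 0 60;0 0 -0.02 0 0 0 60;0 0 -0.017 0 0 0 60;0 0 0 0 0 0 60;0 0 0 0 0 0 60'|grep -E 'tool|contact|width'
python3 - <<'E'
from h import *
knob()
E
python3 -m creep '0 0 0 0 0 0 0;0 0 0 0 0 0 0;0 0 0 0 0 0 0;0 0 0 0 0 0 0;0 0 0 0 0 0 0;0 0 0 0 0 0 0'|grep -E 'tool|contact|width|finger'
python3 -m creep '0 0 0.02 0 0 0 0;0 0 0.04 0 0 0 0;0 0 0.04 0 0 0 0;0 0 0.04 0 0 0 0;0 0 0 0 0 0 0;0 0 0 0 0 0 0'|grep -E 'tool|contact|width|finger'
```

```text
tool_pos: [476.4, 262.1, 82.8]
contact_force: [0.1, 0.5, -0.0]
grip_width: 55.3
T [476.9 262.3  83.6]
exp 320.8 275.7
[   25   233   599   167 52562] [337.2 321.7] z38 [486.6 230.6  38. ] z25 [488.3 220.2  25. ]
tool_pos: [475.6, 262.0, 82.2]
contact_force: [-0.7, 0.2, 3.9]
grip_width: 25.1
finger_force: 30.0
tool_pos: [476.3, 262.2, 223.7]
contact_force: [-0.5, 1.1, -2.3]
grip_width: 25.2
finger_force: 30.0
```

```bash
python3 -m creep '0.0134 -0.039 0 0 0 0 0;0.0134 -0.039 0 0 0 0 0;0.0134 -0.039 0 0 0 0 0;0.0134 -0.039 0 0 0 0 0;0.0134 -0.039 0 0 0 0 0;0.0134 -0.039 0 0 0 0 0;0.0134 -0.039 0 0 0 0 0;0.0134 -0.039 0 0 0 0 0'|grep -E 'tool'
python3 -m creep '0 -0.002 0 0 0 0 0;0 0 -0.02 0 0 0 0;0 0 -0.02 0 0 0 0;0 0 -0.01 0 0 0 0;0 0 0 0 0 0 0;0 0 0 0 0 0 0;0 0 0 0 0 0 0'|grep -E 'tool|contact'
python3 - <<'E'
from h import *
print(viewer.camera_info('wrist'))
shot('wrist','w8',s=1.25)
E
```

```text
tool_pos: [582.0, -52.0, 219.1]
tool_pos: [583.0, -51.8, 172.1]
contact_force: [0.7, -0.2, -1.6]
{'fx': 309.70691628693146, 'fy': 309.70691628693146, 'cx': 324.65299368459523, 'cy': 202.61436073788448, 'origin': array([576.14920568,  26.6489495 , 264.47760623]), 'rotation': array([-2.96544033e-01,  1.06832640e-04,  9.12911611e-02])}
```

```bash
python3 -m creep '0 0 -0.004 0 0 0 0;0 0 -0.004 0 0 0 0;0 0 0 0 0 0 0;0 0 0 0 0 0 0'|grep -E 'tool|contact'
python3 -m creep '0 0 -0.003 0 0 0 0;0 0 0 0 0 0 0;0 0 0 0 0 0 0'|grep -E 'tool|contact'
python3 -m creep '0 0 -0.002 0 0 0 0;0 0 0 0 0 0 0;0 0 0 0 0 0 0'|grep -E 'tool|contact'
python3 -m creep '0 0 -0.0015 0 0 0 0;0 0 0 0 0 0 0;0 0 0 0 0 0 0'|grep -E 'tool|contact'
```

```text
tool_pos: [582.6, -52.0, 163.6]
contact_force: [-0.0, 0.1, -1.0]
tool_pos: [582.6, -52.1, 160.6]
contact_force: [0.3, 0.2, -1.8]
tool_pos: [582.7, -52.1, 158.6]
contact_force: [-0.7, 0.3, -2.0]
tool_pos: [582.7, -52.1, 157.1]
contact_force: [0.7, 0.6, -1.4]
```

```bash
python3 -m creep '0 0 -0.0015 0 0 0 0;0 0 0 0 0 0 0;0 0 0 0 0 0 0'|grep -E 'tool|contact'
python3 -m creep '0 0 -0.001 0 0 0 0;0 0 0 0 0 0 0;0 0 0 0 0 0 0'|grep -E 'tool|contact'
python3 -m creep '0 0 -0.001 0 0 0 0;0 0 0 0 0 0 0;0 0 0 0 0 0 0'|grep -E 'tool|contact'
```

```text
tool_pos: [582.7, -52.1, 155.6]
contact_force: [-0.2, 0.8, -2.0]
tool_pos: [582.8, -52.1, 155.2]
contact_force: [-1.2, -0.7, 2.8]
tool_pos: [582.8, -52.1, 155.2]
contact_force: [-4.2, 0.3, 10.5]
```

```bash
python3 -m creep '0 0 0.001 0 0 0 60;0 0 0 0 0 0 60;0 0 0 0 0 0 60;0 0 0 0 0 0 60;0 0 0.02 0 0 0 60;0 0 0.04 0 0 0 60;0 0 0.04 0 0 0 60;0 0 0.02 0 0 0 50'|grep -E 'tool|width'
python3 -m creep '-0.011 -0.0014 0 0 0 0.112 40;-0.011 -0.0014 0 0 0 0.112 40;-0.011 -0.0014 0 0 0 0.112 40;-0.011 -0.0014 0 0 0 0.112 40;-0.011 -0.0014 0 0 0 0.112 40;-0.011 -0.0014 0 0 0 0.112 40;-0.011 -0.0014 0 0 0 0.112 40;-0.011 -0.0014 0 0 0 0.112 40'|grep tool
python3 -m creep '-0.011 -0.0014 0 0 0 0.112 40;-0.011 -0.0014 0 0 0 0.112 40;-0.011 -0.0014 0 0 0 0.112 40;-0.011 -0.0014 0 0 0 0.112 40;-0.011 -0.0014 0 0 0 0.112 40;-0.011 -0.0014 0 0 0 0.112 40;0 0 0 0 0 0 40;0 0 0 0 0 0 40'|grep -E 'tool|rot'
python3 - <<'E'
from h import *
ci=viewer.camera_info('wrist');print(ci['origin'],ci['rotation'])
shot('wrist','w9',s=1.25)
im=cv2.imread('pics/raw_w9.png').astype(int);b,g,r=im[...,0],im[...,1],im[...,2]
m=((r>150)&(r-b>80)); m[240:]=0
n,l,st,c=cv2.connectedComponentsWithStats(m.astype(np.uint8))
for i in range(1,n):
    if 8<st[i,4]<400: 
        ys,xs=np.where(l==i);h=np.median(g[l==i])
        print(st[i],c[i].round(1),h,at(ci,*c[i],26,1),at(ci,*c[i],60,1))
E
```

```text
tool_pos: [583.9, -52.3, 279.3]
grip_width: 51.7
tool_pos: [494.2, -63.3, 274.5]
tool_pos: [428.8, -71.8, 274.9]
tcp_rot: [-3.142, 0.001, -3.058]
[350.26188289 -78.68496078 367.19176593] [-2.96161260e-01  1.54104613e-04  1.65482643e+00]
[297 172  12   5  34] [302.  174.1] 108.0 [422.7 -98.3  26. ] [415.5 -96.3  60. ]
[325 191   3  17  35] [325.5 199.2] 75.0 [449.9 -69.3  26. ] [439.9 -70.3  60. ]
[ 64 201  11  39  65] [ 68.6 220.2] 165.0 [ 515.7 -463.4   26. ] [ 499.2 -425.    60. ]
```

View pics/w9.png

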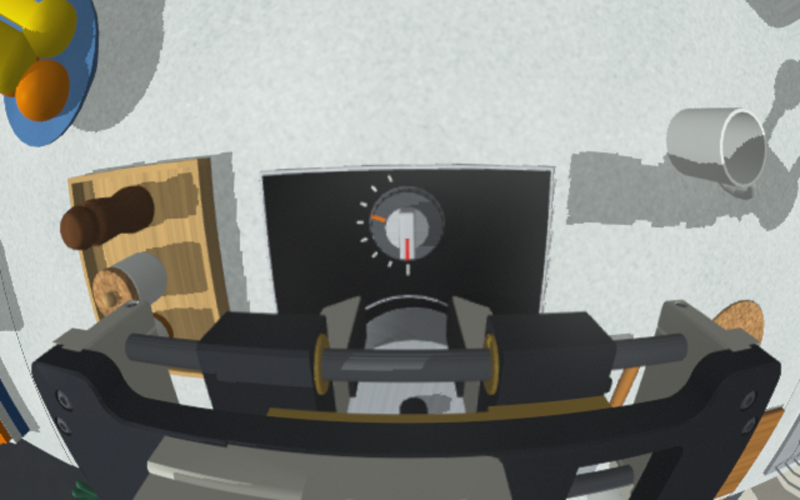

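```bash
python3 -m creep '0.0007 0.0005 -0.04 0 0 0 35;0 0 -0.04 0 0 0 35;0 0 -0.04 0 0 0 35;0 0 -0.03 0 0 0 35;0 0 -0.01 0 0 0 35;0 0 -0.01 0 0 0 35;0 0 0 0 0 0 35;0 0 0 0 0 0 35'|grep -E 'tool|contact|width|rot'
python3 -m creep '0 0 0 0 0 0 0;0 0 0 0 0 0 0;0 0 0 0 0 0 0;0 0 0 0 0 0 0;0 0 0 0 0 0 0;0 0 0 0 0 0 0'|grep -E 'tool|contact|width|finger|rot'
```

```text
tool_pos: [429.9, -71.2, 104.3]
tcp_rot: [3.141, -0.001, -3.056]
contact_force: [0.6, 1.8, 0.3]
grip_width: 32.2
tool_pos: [429.9, -71.1, 105.4]
tcp_rot: [-3.141, 0.002, -3.055]
contact_force: [-0.8, 4.0, 6.2]
grip_width: 13.1
finger_force: 30.0
```

```bash
python3 -m creep '0 0 0 0 0 -0.1 0;0 0 0 0 0 -0.1 0;0 0 0 0 0 -0.1 0;0 0 0 0 0 -0.1 0;0 0 0 0 0 -0.1 0;0 0 0 0 0 -0.1 0;0 0 0 0 0 0 0'|grep -E 'tool|contact|width|rot'
```

```text
tool_pos: [429.8, -71.6, 105.4]
tcp_rot: [-3.142, 0.002, 2.624]
contact_force: [-1.0, -0.0, 6.9]
grip_width: 12.6
```

```bash
python3 -m creep '0 0 0 0 0 -0.1 0;0 0 0 0 0 -0.1 0;0 0 0 0 0 -0.1 0;0 0 0 0 0 -0.1 0;0 0 0 0 0 -0.1 0;0 0 0 0 0 -0.1 0;0 0 0 0 0 -0.1 0;0 0 0 0 0 0 0'|grep -E 'tool|contact|width|rot'
python3 -m creep '0 0 0 0 0 -0.1 0;0 0 0 0 0 -0.1 0;0 0 0 0 0 -0.1 0;0 0 0 0 0 -0.1 0;0 0 0 0 0 -0.1 0;0 0 0 0 0 -0.1 0;0 0 0 0 0 0 0;0 0 0 0 0 0 0'|grep -E 'tool|contact|width|rot'
```

```text
tool_pos: [429.3, -71.9, 105.4]
tcp_rot: [-3.141, 0.001, 1.924]
contact_force: [-3.1, -4.2, 7.3]
grip_width: 12.9
tool_pos: [428.8, -71.9, 105.4]
tcp_rot: [-3.141, 0.002, 1.329]
contact_force: [-3.9, -4.6, 9.9]
grip_width: 12.8
```

```bash
python3 -m creep '0 0 0.0005 0 0 0 35;0 0 0 0 0 0 35;0 0 0 0 0 0 35;0 0 0.02 0 0 0 35;0 0 0.04 0 0 0 35;0 0 0.04 0 0 0 35;0 0 0.04 0 0 0 35;0 0 0.03 0 0 0 35'|grep -E 'tool|width'
python3 -m creep '0 0 0 0 0 0 35;0 0 0 0 0 0 35'|grep -E 'tool|rot|contact'
python3 - <<'E'
from h import *
ci=viewer.camera_info('wrist');im=viewer.capture('wrist').astype(int)
cv2.imwrite('pics/raw_w10.png',im[:,:,::-1].astype(np.uint8))
r,g,b=im[...,0],im[...,1],im[...,2]
m=((r>150)&(r-b>70)); m[240:]=0
n,l,st,c=cv2.connectedComponentsWithStats(m.astype(np.uint8))
for i in range(1,n):
    if 8<st[i,4]<400:
        ys,xs=np.where(l==i); P=lambda z:np.array([at(ci,x,y,z,1)[:2] for x,y in zip(xs,ys)])
        z=60 if np.median((g-b)[l==i])<20 else 26
        q=P(z); d=np.linalg.svd(q-q.mean(0))[2][0]; v=q.mean(0)-[429.5,-71.3]
        d=d*np.sign(d@v)
        print(st[i],'z',z,q.mean(0).round(1),'dir deg',np.degrees(np.arctan2(d[1],d[0])).round(1),'from axis',np.degrees(np.arctan2(v[1],v[0])).round(1),'ext',q.min(0),q.max(0))
shot('scene','sc10')
E
```

```text
tool_pos: [429.7, -71.2, 278.4]
grip_width: 32.1
tool_pos: [430.0, -71.3, 276.6]
tcp_rot: [3.138, 0.0, 1.329]
contact_force: [0.1, 0.6, -0.7]
[634 166   4  18  67] z 26 [ 967.  -177.5] dir deg -78.1 from axis -11.2 ext [ 959.9 -194.9] [ 974.3 -161.5]
[322 191   3  19  55] z 60 [426.5 -83.3] dir deg -103.9 from axis -104.2 ext [423.3 -93.2] [429.7 -74. ]
```

```bash
python3 -m creep '0.018 -0.001 0.01 0 0 0.041 35;0.018 -0.001 0.01 0 0 0.041 35;0.018 -0.001 0.01 0 0 0.041 35;0.018 -0.001 0.01 0 0 0.041 35;0.018 -0.001 0.01 0 0 0.041 35;0.018 -0.001 0.01 0 0 0.041 35;0.018 -0.001 0.01 0 0 0.041 35;0.018 -0.001 0 0 0 0.041 35'|grep tool
python3 -m creep '0 -0.03 0 0 0 0 35;0 -0.03 0 0 0 0 35;0 0 0 0 0 0 35;0 0 0 0 0 0 35'|grep -E 'tool|rot'
python3 - <<'E'
from h import *
knob((583,-52,111),thr=70)
ci=viewer.camera_info('wrist');im=cv2.imread('pics/raw_k.png')
g=cv2.medianBlur(cv2.cvtColor(im,cv2.COLOR_BGR2GRAY),3)
C=cv2.HoughCircles(g,cv2.HOUGH_GRADIENT,1,30,param1=120,param2=25,minRadius=55,maxRadius=95)
for c in (C[0][:4] if C is not None else []): print(c,at(ci,c[0],c[1],83,1))
i=im.astype(int);b,gg,r=i[...,0],i[...,1],i[...,2]
m=(r>150)&(r-b>70); m[:,:140]=0;m[:,270:]=0;m[:110]=0;m[230:]=0
n,l,st,cc=cv2.connectedComponentsWithStats(m.astype(np.uint8))
for k in range(1,n):
    if st[k,4]>8:
        o=(gg-b)[l==k]; print(st[k],np.median(o))
        for z,mm in ((60,(l==k)&((gg-b)<20)),(26,(l==k)&((gg-b)>40))):
            ys,xs=np.where(mm)
            if len(xs)>3:
                q=np.mean([at(ci,x,y,z,1)[:2] for x,y in zip(xs,ys)],0);v=q-[429.5,-71.3];print(z,len(xs),q.round(1),np.degrees(np.arctan2(v[1],v[0])).round(1))
E
```

```text
tool_pos: [574.5, -79.3, 344.9]
tool_pos: [573.1, -140.3, 342.6]
tcp_rot: [-3.138, -0.002, 1.654]
T [ 573.1 -139.3  343.1]
exp 342.2 103.4
[  195     0   297   208 29936] [311.5 108.3] z38 [548.4 -59.4  38. ] z25 [547.8 -59.3  25. ]
[409  49  58 124 627] [429.   84.8] z38 [697.3 -10.8  38. ] z25 [701.5  -9.1  25. ]
[331  94  22  21 343] [341.3 104.2] z38 [585.5 -50.9  38. ] z25 [586.1 -50.6  25. ]
[341.5 105.5  62.5] [583.9 -52.6  83. ]
[479.5 119.5  78.8] [754.3 -45.4  83. ]
[210 115   6  15  34] 2.0
60 34 [426.1 -81.8] -107.9
[217 129   4   9  22] 76.0
26 19 [422.2 -98.6] -104.9
```

Run:
```python
from h import *
print(order.close_job())
```

```text
the job is handed in; nothing more can be done
None
```

I handed the job in without a verdict shown: the mill, salt pot and jar stand in the tray, the lidded saucepan is about 5 mm off the front zone's centre with its handle to the left, and the inner pointer is within about 3° of the ring's orange one by camera measurement.

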